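Open the vacuum filter's snap-tab cover

ROBOT

A 7-joint arm with a two-finger parallel gripper is mounted at the origin on the work surface. World frame = base frame: x ahead of the robot, y to its left, z up, the work surface at z = 0. Lengths are in mm, angles in rad, forces in N, time in s.
With the tool pointing down it reaches from about 400 to 875 mm from the base axis. Payload 4.4 kg.
Tool frame: the origin (TCP) lies midway between the tips of the shut fingers; the grasp point (between the pads) lies 19 mm behind it; z points along the fingers, y is the direction in which the jaws open and shut (so a half turn about z gives the same grasp; the last joint's range is limited). The gripper opens to 85 mm and grips with 20 to 120 N. Pads are 22 mm wide; open, the fingers measure 114 mm over their backs; the gripper's body (76 mm by 85 mm) begins 54 mm behind the grasp point. The pads swing forward as they close: fully open they stand 13 mm farther back than shut.
Start: joints at [1.257, 0.628, 0.038, 1.517, -0.027, 0.996, -0.02], TCP at [159.454, -630.153, 231.313] pointing down, gripper open.
Joint ranges: [-3.06, 3.06], [-0.37, 2.12], [-1.25, 1.32], [0.18, 2.47], [-1.1, 4.24], [0.23, 1.98], [-2.94, 2.94]. Speed limits (rad/s): [2.57, 2.57, 3.14, 3.14, 3.14, 3.14, 3.14].

INTERFACE

Orientations are given as [roll, pitch, yaw] about the fixed x, y, z axes, in that order (R = Rz(yaw) Ry(pitch) Rx(roll)).
In Python, from cell import * gives the robot as it stands. The module is installed in compiled form; this text tells all that it offers.
- The arm moves only by the tool move_arm, never from a script. Its argument "series" is a list of rows, each a list of 2 entries, a list of its own where there are three numbers: the shift along the tool's x, y, z in m, then the turn about the tool's z in rad. In form: [[[x, y, z], yaw], ...]. A call has 1 to 5 rows; each row is the pose to reach, as a shift and turn from the pose measured when the call began, along the tool's axes at that moment; what a row does not reach only later rows make up. A row lasts 1/8 s, in which the tool goes at most 62.5 mm and 10.7 degrees, less where a joint would pass 70% of its speed; a pose out of reach is approached as far as the arm can. A call with a gripper value outside its range is refused whole. "claw" is the opening, from 0 (shut) to 1 (fully open), set as the call begins (left out, the last holds). The fingers move at their own pace and stop on an object; the grip force is fixed at half the most. Time passes only in rows, so rows that repeat a pose let the fingers close. It gives the time, the measured TCP pose, the force and the opening at its end, in the units of the state.
- read_state(): the state, without advancing time (a new reading comes with each control period).
- get_image(name): name is "side" or "top" or "wrist"; returns the picture (420x560x3 uint8, blue, green, red); there is no depth.
- camera_model(name): a dict with "fov_y" (degrees; the focal length in pixels is half the picture's height over the tangent of half this angle, whatever the lens; pixels are square), "cx", "cy" (the principal point, pixels), "pose" (4x4, takes a point from camera to world coordinates); the wrist camera has in their place "tool_from_camera" (4x4, takes a point from camera to tool coordinates, whose origin is the TCP and whose axes are the flange's). Camera axes: x right, y down, z forward; pixel columns grow to the right and rows downward; lengths in mm; the calibration is good to about 2 mm. The wrist camera is an equidistant fisheye: a pixel r from the principal point sees the ray r / f radians off the axis. A picture is of the moment at which its call begins: read the wrist's pose just before it. camera_model takes no time and is no camera call.
- finish_job(): hands the job in, once; it reports no verdict.
The state is a dict: "clock": time; "qpos": joint angles; "qd": joint speeds; "tau": joint torques, N m; "eef_pos": TCP position; "tool_rot": TCP orientation; "force": force on the tool from outside, world axes, zero at the start; "torque": the same for the moment, N m; "width": finger opening in mm.
Only numpy, scipy, OpenCV 4.12 (cv2) and the standard library are available. Lean on these libraries where they do the work, as an engineer would, in place of code of your own. Each camera call takes 0.05 s, during which the arm holds its last target. There are 200 camera calls.

TASK

Two vacuum filter housings with grey sliding covers stand on the packaging machine's bench. On the larger one, press the black snap tab fully in so that it stays down, then push the released cover off its seat along its track until the filter well under it is completely uncovered, with the cover left lying flat in the track. Only push: never lift or tip the cover; leave the smaller housing shut and everything else where it stands.

Things in the scene. Friction and masses are not known exactly. Their poses are not given: they have to be found in the camera images.
- filter_housing: larger of two low aluminium boxes, fixed: 108 mm wide (x), 258 mm long (y = -122..136), deck 50 mm above the bench. Origin on the bench under the latch line; z up; the cover opens to +y. Rails 8 mm high on the deck along y at x = -54..-47 and 47..54, end stops 8 mm high and thick. On the -x side at y = 0 a boss 34 mm wide and 50 mm high carries the tab's pad
- filter_cover: loose grey plastic cover of the larger housing: plate 90 (x) by 100 (y) by 6 mm on the deck, 2 mm play to each rail, 0.1 to 0.2 kg; origin at the centre of its underside, axes as the housing's. Shut at y = -60 mm in the housing's frame, 2 mm short of the latch bar that bars its way to +y; the well is fully clear beyond y = +28 mm; far end stop at +78 mm
- cover_rib (a point): middle of the top of the push rib on that cover: 63 mm (x) by 8 mm (y), 18 mm above the plate, 25 mm ahead (+y) of the cover's centre. Its rear face, to be pushed to +y, is 4 mm behind this point; the plate behind it is bare for 70 mm but for two strips 2 mm high at x = +-36 mm
- snap_tab (a joint): how far the larger housing's black snap tab is pressed in (straight down), m: starts at 0 to 0.002, stop at 0.014. About 4 N of friction; it stays where it is left. Its latch bar crosses the near rail into the track at y = -8..+6 mm and stands 10 mm above the deck at 0, so the cover is free only beyond about 0.011
- tab_pad (a point): centre of the top of that tab's pad, 26 mm square, outside the rail on the -x side (x = -71, y = -1 mm in the housing's frame), 74 mm above the bench at joint 0, 60 mm when fully in, still above the rails (58 mm)
- well (a point): centre of the mouth of the larger housing's filter well, at deck height (50 mm), y = -61 mm in the housing's frame: an opening 66 mm (x) by 78 mm (y, -100..-22 mm), 22 mm deep to its grey floor, with a white pleated filter in it, hidden under the shut cover
- small_housing: the smaller housing, same make, to be left alone: 78 mm wide (x), 164 mm long (y, from -78 to +86 mm), deck 50 mm high, fixed. Origin on the bench under its latch line
- small_cover: its loose grey plastic cover, 60 mm by 56 mm by 6 mm with a rib to 24 mm above its underside; origin at the centre of its underside. Leave it
- small_tab (a joint): how far the smaller housing's own black tab is pressed, m (0 = up). Leave it
- grease_jar: small jar, 34 mm across, 50 mm high, standing between the housings; origin under its centre
- tub: white open tub, 100 mm across, 85 mm high; origin under its centre
- spray_bottle: blue bottle, 56 mm across, 120 mm high; origin under its centre
- spare_filter: spare pleated filter, 62 by 74 by 36 mm; origin under its centre
- screwdriver: screwdriver lying on the bench between the robot and the housings
- wrench: steel wrench lying on the bench between the robot and the housings
- food_tray: clear open food tray, 130 by 90 by 35 mm, left of the housings; origin under its centre
- film_core: cardboard tube standing on end, 80 mm across, 70 mm high, right of the housings; origin under its centre
Things that resemble listed ones, but are neither listed nor needed, are in the scene too. What is shaped like the filter_cover but purple or red is not meant.

How it is judged (in metres and radians):
On the way, in this order (a step that is already met when the one before it is completed fails the run):
1. the larger housing's snap tab is pressed in while its cover is still on its seat (value of joint snap_tab above 0.0115 m and y of filter_cover in the frame of filter_housing below -0.045 m), for 0.1 s.
2. the released cover is pushed along its track until the well is uncovered (y of filter_cover in the frame of filter_housing above 0.027 m and z of filter_cover in the frame of filter_housing between 0.046 and 0.054 m and angle between filter_cover's own z axis and vertical below 0.08 rad), for 0.1 s.
At the end, for the whole second after the job is handed in: Larger housing: tab in (over 10.5 of 14 mm), cover flat in its track (within 4 mm of the deck, 0.08 rad), at rest, its centre over 27 mm past the latch line, so the well is clear. Small housing unchanged (tab within 6 mm, cover 8 mm); no bystander moved over 25 mm (all of step 2 and x of filter_cover in the frame of filter_housing between -0.006 and 0.006 m and linear speed of filter_cover below 0.02 m/s and value of joint snap_tab above 0.0105 m and value of joint small_tab below 0.006 m and distance of small_cover from where it was at the start of the episode below 0.008 m and distance of each of grease_jar, tub, spray_bottle, spare_filter, screwdriver, wrench, food_tray, film_core from where it was at the start of the episode below 0.025 m); the robot touches nothing.
It fails at once if the large cover is lifted or tipped instead of slid (z of filter_cover in the frame of filter_housing above 0.058 m or angle between filter_cover's own z axis and vertical above 0.2 rad).
It fails at once if the small housing's tab is pressed or its cover shifted (value of joint small_tab above 0.006 m or distance of small_cover from where it was at the start of the episode above 0.008 m).
It fails at once if a bystander is shoved, lifted or knocked over (distance of any of grease_jar, tub, spray_bottle, spare_filter, screwdriver, wrench, food_tray, film_core from where it was at the start of the episode above 0.025 m or angle between any of grease_jar, tub, spray_bottle, spare_filter, food_tray, film_core's own z axis and vertical above 0.35 rad).
It also fails if it takes over 42 s, if anything falls off the work surface, if the arm or the gripper's body presses on something with over 40 N, if the wrist force passes 120 N, or if a joint passes its speed limit or range.

## Working session

There is one attempt and no reset: what is moved stays moved. The work goes in short steps, Python scripts to look and compute and a tool call to move; the robot and the scene stay as the last step left them, time stands still between calls to the robot, and variables do not carry over. Pictures are saved under pics/ and viewed, about 8 in all and at most 12, crops included, and the job is handed in when it is done.

Besides the shell and the picture viewer there is one more tool, called after "Emit:" as name(argument=value, ...) on one line, values as JSON. move_arm: Moves the arm, as the interface text tells. Its arguments: {"type":"object","properties":{"series":{"type":"array"},"claw":{"type":"number"}},"required":["series"]}

```bash
mkdir -p pics
python3 - <<'E'
from cell import *
import cv2, numpy as np
s=read_state(); print({k:np.round(v,3).tolist() for k,v in s.items()})
for n in ("top","side"):
    cv2.imwrite(f"pics/{n}0.png",get_image(n)); m=camera_model(n); print(n,m["fov_y"],m["cx"],m["cy"],np.round(m["pose"],3).tolist())
print(camera_model("wrist"))
E
```

```text
{'clock': 0.0, 'qpos': [1.257, 0.629, 0.038, 1.518, -0.027, 0.996, -0.02], 'qd': [0.001, -0.001, -0.001, 0.001, 0.003, 0.001, -0.001], 'tau': [0.0, -56.34, 1.226, -19.345, 0.011, 0.01, -0.0], 'eef_pos': [159.268, -629.496, 230.361], 'tool_rot': [-3.14, 0.0, 0.248], 'force': [-0.131, -0.041, 0.348], 'torque': [0.039, -0.015, -0.017], 'width': 85.393}
top 53.10095955962273 277.33688321375706 204.23423056968974 [[-0.015, -0.998, 0.067, 422.591], [-1.0, 0.015, 0.001, 17.955], [-0.002, -0.067, -0.998, 1238.988], [0.0, 0.0, 0.0, 1.0]]
side 52.1639952067688 274.4750890250133 217.9886899465807 [[0.995, -0.067, 0.076, 419.298], [-0.101, -0.595, 0.798, -848.256], [-0.008, -0.801, -0.598, 744.425], [0.0, 0.0, 0.0, 1.0]]
{'fov_y': 65.70646984690485, 'cx': 280.1695638887469, 'cy': 205.45721489195753, 'tool_from_camera': array([[ 5.31493384e-05, -9.63380315e-01, -2.68138706e-01,
         6.84683992e+01],
       [ 9.99999998e-01,  6.18416943e-05, -2.39716704e-05,
         9.09910932e-02],
       [ 3.96759872e-05, -2.68138704e-01,  9.63380316e-01,
        -1.43209601e+02],
       [ 0.00000000e+00,  0.00000000e+00,  0.00000000e+00,
         1.00000000e+00]])}
```

View pics/top0.png

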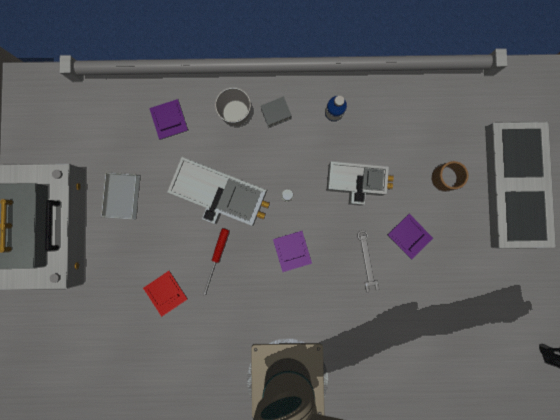

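View pics/side0.png

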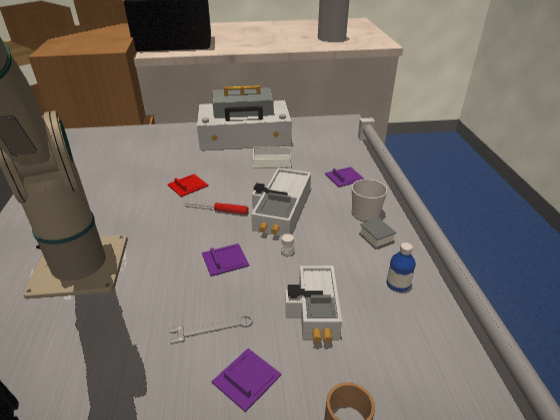

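The larger housing is at about (217,192) in top, with its tab at (213,212). The smaller one is at about (358,180), with its tab at (360,195). Purple and red plates are decoys. I'll confirm in an enlarged crop.

Run:
```python
import cv2
a=cv2.imread("pics/top0.png")[148:238,155:285]; cv2.imwrite("pics/top0c.png",cv2.resize(a,None,fx=6,fy=6,interpolation=cv2.INTER_CUBIC))
```

```text
(no output)
```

View pics/top0c.png

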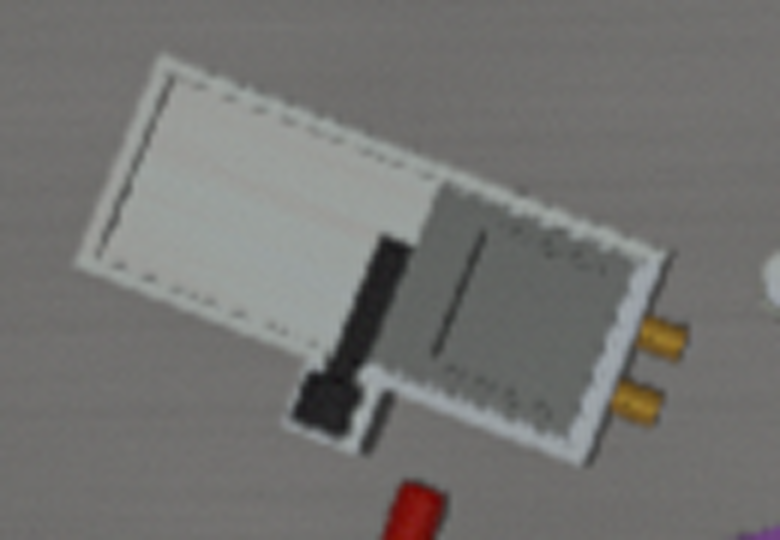

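```bash
cat > h.py <<'E'
import numpy as np, cv2
from scipy.optimize import least_squares
from scipy.spatial.transform import Rotation as R
from cell import *
def T_wrist(s):
    T=np.eye(4); T[:3,:3]=R.from_euler('xyz',s["tool_rot"]).as_matrix(); T[:3,3]=s["eef_pos"]
    return T@camera_model("wrist")["tool_from_camera"]
def proj(n,P,T=None):
    m=camera_model(n); T=m["pose"] if T is None else T
    c=(np.atleast_2d(P)-T[:3,3])@T[:3,:3]; f=210/np.tan(np.radians(m["fov_y"]/2))
    r=np.hypot(c[:,0],c[:,1]); k=f*np.arctan2(r,c[:,2])/np.maximum(r,1e-9) if n=="wrist" else f/c[:,2]
    return np.c_[m["cx"]+k*c[:,0],m["cy"]+k*c[:,1]]
def h2w(p,L):
    L=np.atleast_2d(L).astype(float); c,s=np.cos(p[2]),np.sin(p[2])
    return np.c_[p[0]+c*L[:,0]-s*L[:,1],p[1]+s*L[:,0]+c*L[:,1],L[:,2]]
def fit(n,L,px,T=None,p0=(450,150,-.377)):
    r=least_squares(lambda p:(proj(n,h2w(p,L),T)-px).ravel(),p0,x_scale=[100,100,1])
    return r.x,r.fun.reshape(-1,2)
E
python3 - <<'E'
from h import *
C=lambda a:np.array(a)/6+[155,148]-.4
L=[[54,136,58],[-54,136,58],[54,-122,58],[-54,-122,58],[-71,-1,73],[0,-39,74]]
px=C([[162,55],[78,262],[664,255],[578,460],[328,402],[460,292]])
p,r=fit("top",L,px); print(np.round(p,3),np.round(r,1).tolist())
print("side pred",np.round(proj("side",h2w(p,L)),0).tolist())
print("pad,rib",np.round(h2w(p,[[-71,-1,74],[0,-39,74]]),1).tolist())
E
```

```text
[ 5.40078e+02  1.84058e+02 -3.92000e-01] [[0.0, -0.5], [-0.6, 0.2], [0.7, -0.5], [0.8, 0.9], [-0.6, 0.1], [-0.3, -0.2]]
side pred [[311.0, 173.0], [277.0, 168.0], [289.0, 221.0], [251.0, 214.0], [258.0, 185.0], [278.0, 196.0]]
pad,rib [[474.1, 210.3, 74.0], [525.2, 148.0, 74.0]]
```

Emit:
move_arm(series=[[[0.06,-0.035,0],0],[[0.11,-0.07,0],0],[[0.16,-0.11,0],0],[[0.21,-0.145,0],0],[[0.26,-0.18,0],0]], claw=0)

```text
clock: 0.72
eef_pos: [365.3, -392.8, 230.6]
tool_rot: [-3.14, 0.0, 0.248]
force: [0.8, 0.1, 0.1]
width: -0.1
```

Emit:
move_arm(series=[[[0.03,-0.052,0],0],[[0.06,-0.104,0],0],[[0.09,-0.156,0],0],[[0.12,-0.208,0],0],[[0.15,-0.26,0],0]])

```text
clock: 1.35
eef_pos: [447.3, -102.2, 231.1]
tool_rot: [-3.14, 0.0, 0.247]
force: [0.9, -0.3, 0.1]
width: 0.1
```

Emit:
move_arm(series=[[[0.03,-0.052,0],-0.18],[[0.06,-0.104,0],-0.36],[[0.09,-0.156,0],-0.54],[[0.12,-0.208,0],-0.72],[[0.15,-0.26,0],-0.9]])

```text
clock: 1.98
eef_pos: [529.2, 188.3, 231.4]
tool_rot: [-3.14, -0.001, 1.153]
force: [1.1, -0.3, 0.0]
width: 0.1
```

Run:
```python
from h import *
s=read_state(); print(np.round(s["eef_pos"],1),s["tool_rot"],s["qpos"],s["clock"])
im=get_image("wrist"); np.savez("w1.npz",T=T_wrist(s)); cv2.imwrite("pics/w1raw.png",im); cv2.imwrite("pics/w1.png",cv2.resize(im,(800,600),interpolation=cv2.INTER_CUBIC))
L=[[54,136,58],[-54,136,58],[54,-122,58],[-54,-122,58],[-71,-1,73],[0,-39,74]]
print(np.round(proj("wrist",h2w([540.1,184.1,-.392],L),T_wrist(s))*800/560).tolist())
```

```text
[529.2 188.3 231.4] [-3.14046489e+00 -1.00506804e-03  1.15317953e+00] [-0.2037334   0.51215651 -0.28162155  1.76251682  0.17403228  0.89131962
 -0.97841327] 1.975
[[491.0, 70.0], [332.0, 72.0], [487.0, 416.0], [350.0, 419.0], [312.0, 274.0], [418.0, 326.0]]
```

View pics/w1.png

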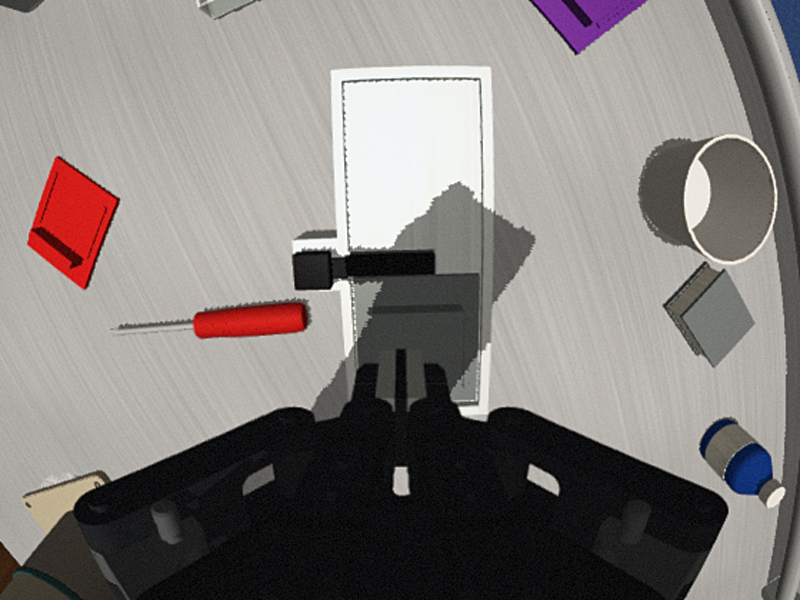

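Far corners are at (331,71) and (491,67), near-right at (488,413), the pad at about (313,270), and the rib's dark front face at row 308. I'll refit and overlay the model in an enlarged crop.

Run:
```python
from h import *
T=np.load("w1.npz")["T"]; im=cv2.imread("pics/w1raw.png")
px=np.array([[491,67],[331,71],[489,413]])*.7
L=[[54,136,58],[-54,136,58],[54,-122,58]]
p,r=fit("wrist",L,px,T); print(np.round(p,3),np.round(r,1).tolist())
x0,y0,x1,y1=195,165,355,285; k=5
a=cv2.resize(im[y0:y1,x0:x1],None,fx=k,fy=k,interpolation=cv2.INTER_CUBIC)
a=cv2.convertScaleAbs(a,alpha=1.6,beta=20)
def box(cx,cy,hx,hy,z,col):
    P=h2w(p,[[cx-hx,cy-hy,z],[cx+hx,cy-hy,z],[cx+hx,cy+hy,z],[cx-hx,cy+hy,z]])
    q=(proj("wrist",P,T)-[x0,y0]+.5)*k; cv2.polylines(a,[q.round().astype(int)],True,col,1)
box(-71,-1,13,13,74,(0,0,255)); box(0,-35,31.5,4,74,(0,0,255)); box(0,-35,31.5,4,56,(255,0,0)); box(0,-60,45,50,56,(0,255,0)); box(0,7,54,129,58,(0,255,255))
cv2.imwrite("pics/w1c.png",a)
```

```text
[ 5.41369e+02  1.85325e+02 -3.83000e-01] [[-0.2, -0.1], [0.2, -0.0], [0.0, 0.1]]
```

View pics/w1c.png

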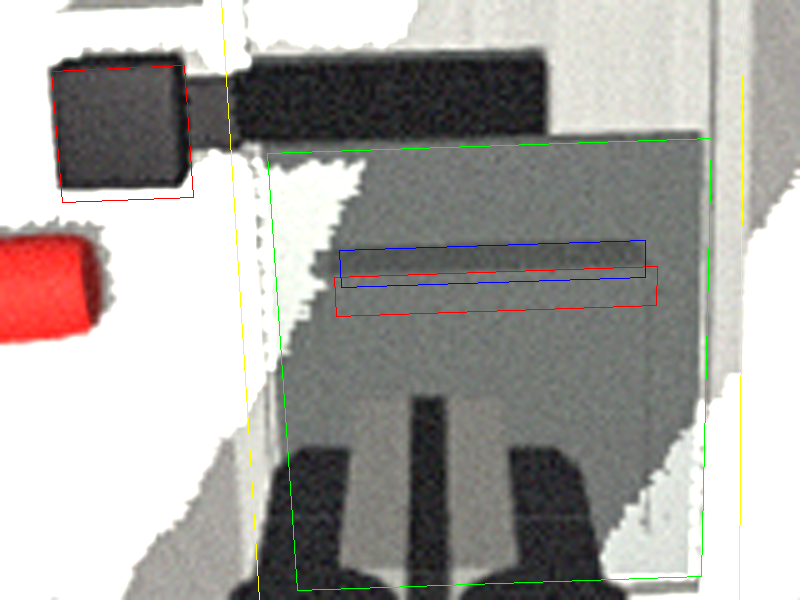

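Run:
```python
from h import *
T=np.load("w1.npz")["T"]
C=lambda a:np.array(a)/5+[195,165]-.5
px=np.vstack([np.array([[491,67],[331,71],[489,413]])*.7, C([[120,126],[702,133],[268,140]])])
L=[[54,136,58],[-54,136,58],[54,-122,58],[-71,-1,74],[45,-10,56],[-45,-10,56]]
p,r=fit("wrist",L,px,T); print(np.round(p,3),np.round(r,1).tolist())
Lt=[[54,136,58],[-54,136,58],[54,-122,58],[-54,-122,58],[-71,-1,74],[0,-39,74],[-71,-1,74],[0,-60,0],[0,-70,0],[0,-22,0]]
w=h2w(p,Lt); print(np.round(w[4:],1).tolist()); print("rib dir y",-np.sin(p[2]),np.cos(p[2]), "tool yaw wanted",p[2]+np.pi/2)
```

```text
[ 5.41344e+02  1.86357e+02 -3.87000e-01] [[-0.2, -0.8], [0.3, -1.1], [-0.7, -0.4], [-0.2, 0.4], [1.3, 0.4], [-0.6, 1.5]]
[[475.2, 212.2, 74.0], [526.6, 150.2, 74.0], [475.2, 212.2, 74.0], [518.7, 130.8, 0.0], [514.9, 121.5, 0.0], [533.0, 166.0, 0.0]]
rib dir y 0.3772131281688411 0.9261264794492583 tool yaw wanted 1.1840110510168902
```

Emit:
move_arm(series=[[[0,-0.059,0],-0.031],[[0,-0.059,0.05],-0.031],[[0,-0.059,0.1],-0.031],[[0,-0.059,0.14],-0.031],[[0,-0.059,0.14],-0.031]])

```text
clock: 2.65
eef_pos: [474.2, 222.8, 89.5]
tool_rot: [-3.135, -0.006, 1.199]
force: [-0.3, -0.5, 1.4]
width: -0.0
```

Run:
```python
from h import *
s=read_state(); print(np.round(s["eef_pos"],1),s["tool_rot"],s["force"],s["clock"])
im=get_image("wrist"); a=im[120:330,140:420]; cv2.imwrite("pics/w2.png",cv2.convertScaleAbs(cv2.resize(a,None,fx=2.8,fy=2.8,interpolation=cv2.INTER_CUBIC),alpha=1.6,beta=20))
```

```text
[474.2 222.8  89.5] [-3.13535545 -0.00648033  1.19865764] [-0.25302269 -0.46659191  1.40498235] 2.65
```

View pics/w2.png

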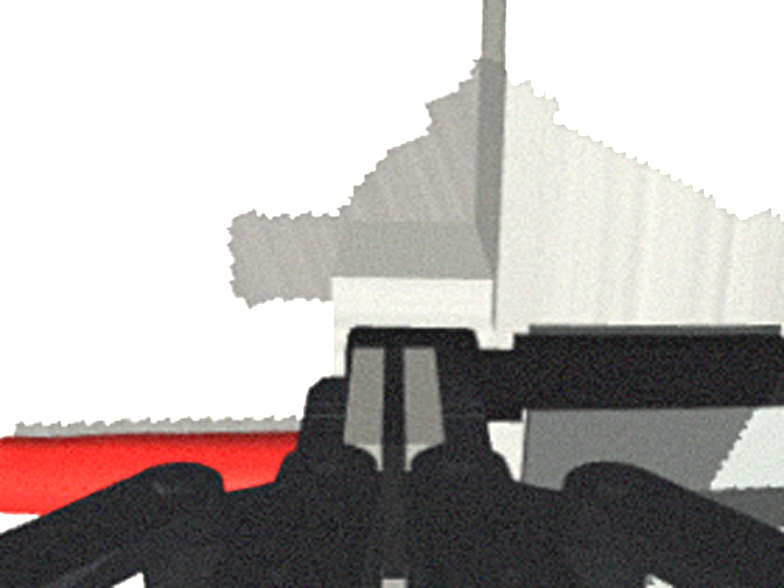

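Emit:
move_arm(series=[[[-0.0095,0.0045,0],0.015],[[-0.0095,0.0045,0],0.015],[[-0.0095,0.0045,0],0.015]])

```text
clock: 3.08
eef_pos: [477.2, 213.2, 92.3]
tool_rot: [-3.139, -0.011, 1.183]
force: [0.0, -0.1, -0.1]
width: -0.4
```

Emit:
move_arm(series=[[[-0.0015,-0.0015,0.01],0],[[-0.0015,-0.0015,0.016],0],[[-0.0015,-0.0015,0.019],0],[[-0.0015,-0.0015,0.022],0],[[-0.0015,-0.0015,0.024],0]])

```text
clock: 3.7
eef_pos: [474.9, 212.6, 68.2]
tool_rot: [-3.139, -0.011, 1.183]
force: [-1.9, -1.0, 4.0]
width: 0.4
```

Emit:
move_arm(series=[[[0,0,0.003],0],[[0,0,0.006],0],[[0,0,0.008],0],[[0,0,0.009],0],[[0,0,0.009],0]])

```text
clock: 4.32
eef_pos: [474.7, 212.7, 59.9]
tool_rot: [-3.139, -0.01, 1.183]
force: [-3.2, -0.7, 11.7]
width: -0.0
```

Emit:
move_arm(series=[[[0,0,0.001],0],[[0,0,0.002],0],[[0,0,0.002],0]])

```text
clock: 4.7
eef_pos: [474.7, 212.7, 59.6]
tool_rot: [-3.14, -0.01, 1.183]
force: [-4.7, -1.8, 22.3]
width: 0.1
```

Emit:
move_arm(series=[[[0,0,-0.025],0],[[0,0,-0.05],0],[[-0.03,0.035,-0.05],0],[[-0.061,0.0715,-0.05],0],[[-0.061,0.0715,-0.05],0]])

```text
clock: 5.32
eef_pos: [520.1, 123.8, 108.4]
tool_rot: [3.141, -0.009, 1.175]
force: [0.6, 0.6, 0.4]
width: -0.4
```

Emit:
move_arm(series=[[[0,0,0],0],[[0,0,0],0]])

```text
clock: 5.58
eef_pos: [519.9, 124.6, 108.3]
tool_rot: [3.141, -0.009, 1.176]
force: [-0.2, 0.3, -0.1]
width: 0.3
```

Run:
```python
from h import *
s=read_state(); print(np.round(s["eef_pos"],1),s["tool_rot"],s["force"],s["clock"])
im=get_image("wrist"); a=im[90:300,140:420]; cv2.imwrite("pics/w3.png",cv2.convertScaleAbs(cv2.resize(a,None,fx=2.8,fy=2.8,interpolation=cv2.INTER_CUBIC),alpha=1.3,beta=20))
```

```text
[519.9 124.6 108.3] [ 3.14105384 -0.00938066  1.17640178] [-0.17092669  0.33790957 -0.12756334] 5.575
```

View pics/w3.png

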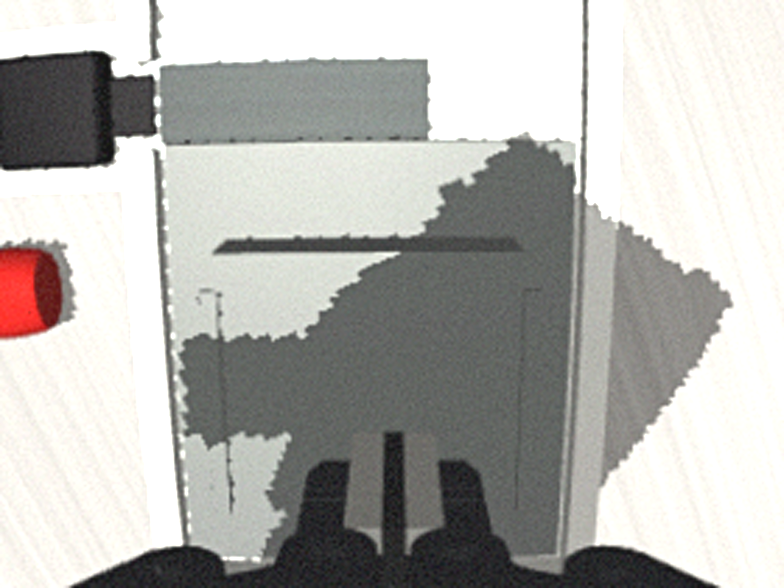

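Emit:
move_arm(series=[[[0,-0.004,0.01],-0.008],[[0,-0.004,0.025],-0.008],[[0,-0.004,0.038],-0.008],[[0,-0.004,0.044],-0.008],[[0,-0.004,0.044],-0.008]])

```text
clock: 6.25
eef_pos: [515.9, 126.7, 63.6]
tool_rot: [-3.141, -0.009, 1.185]
force: [0.9, 0.2, 0.5]
width: 0.3
```

Emit:
move_arm(series=[[[0.006,0.0005,0.0025],0],[[0.012,0.0005,0.0025],0],[[0.018,0.0005,0.0025],0],[[0.024,0.0005,0.0025],0],[[0.03,0.0005,0.0025],0]])

```text
clock: 6.88
eef_pos: [527.7, 154.4, 61.5]
tool_rot: [-3.141, -0.008, 1.185]
force: [-0.5, -1.2, 0.5]
width: -0.2
```

Emit:
move_arm(series=[[[0.007,0,0],0],[[0.014,0,0],0],[[0.021,0,0],0],[[0.028,0,0],0],[[0.035,0,0],0]])

```text
clock: 7.5
eef_pos: [541.1, 187.4, 61.7]
tool_rot: [-3.141, -0.008, 1.185]
force: [0.7, 0.2, 0.0]
width: 0.2
```

Emit:
move_arm(series=[[[0.007,0,0],0],[[0.014,0,0],0],[[0.021,0,0],0],[[0.028,0,0],0],[[0.035,0,0],0]])

```text
clock: 8.12
eef_pos: [554.4, 220.2, 62.0]
tool_rot: [-3.141, -0.008, 1.185]
force: [0.1, -0.7, -0.8]
width: 0.0
```

Emit:
move_arm(series=[[[0.006,0,0],0],[[0.011,0,0],0],[[0.016,0,0],0],[[0.02,0,0],0],[[0.02,0,0],0]])

```text
clock: 8.75
eef_pos: [562.1, 239.3, 62.3]
tool_rot: [-3.141, -0.009, 1.185]
force: [0.6, -0.9, -1.0]
width: 0.2
```

Emit:
move_arm(series=[[[-0.01,0,0],0],[[-0.02,0,0],0],[[-0.02,0,-0.03],0],[[-0.02,0,-0.08],0],[[-0.02,0,-0.12],0]])

```text
clock: 9.38
eef_pos: [554.3, 218.7, 183.7]
tool_rot: [3.141, -0.009, 1.184]
force: [0.7, -0.1, 0.7]
width: -0.3
```

Emit:
move_arm(series=[[[-0.04,0,-0.05],0],[[-0.06,0,-0.06],0],[[-0.06,0,-0.06],0]])

```text
clock: 9.75
eef_pos: [531.6, 159.9, 244.5]
tool_rot: [3.139, -0.009, 1.181]
force: [-0.0, 0.9, 0.3]
width: 0.2
```

Run:
```python
from h import *
s=read_state(); print(np.round(s["eef_pos"],1),s["tool_rot"],s["force"],s["clock"])
im=get_image("wrist"); T=T_wrist(s); p=[541.3,186.4,-.387]; cv2.imwrite("pics/w4raw.png",im); cv2.imwrite("pics/w4.png",cv2.resize(im,(800,600)))
print([(y,np.round(proj("wrist",h2w(p,[[0,y+50,56],[0,y-50,56],[0,y+25,74]]),T)*800/560).tolist()) for y in (28,45)])
print(np.round(proj("wrist",h2w(p,[[-71,-1,60],[-71,-1,74],[-33,-22,50],[33,-100,50]]),T)*800/560).tolist())
```

```text
[531.6 159.9 244.5] [ 3.13882083 -0.00893682  1.18053855] [-0.02378348  0.88479878  0.32388269] 9.75
[(28, [[397.0, 117.0], [397.0, 256.0], [397.0, 151.0]]), (45, [[397.0, 94.0], [397.0, 232.0], [397.0, 126.0]])]
[[299.0, 229.0], [295.0, 231.0], [353.0, 254.0], [440.0, 352.0]]
```

View pics/w4.png

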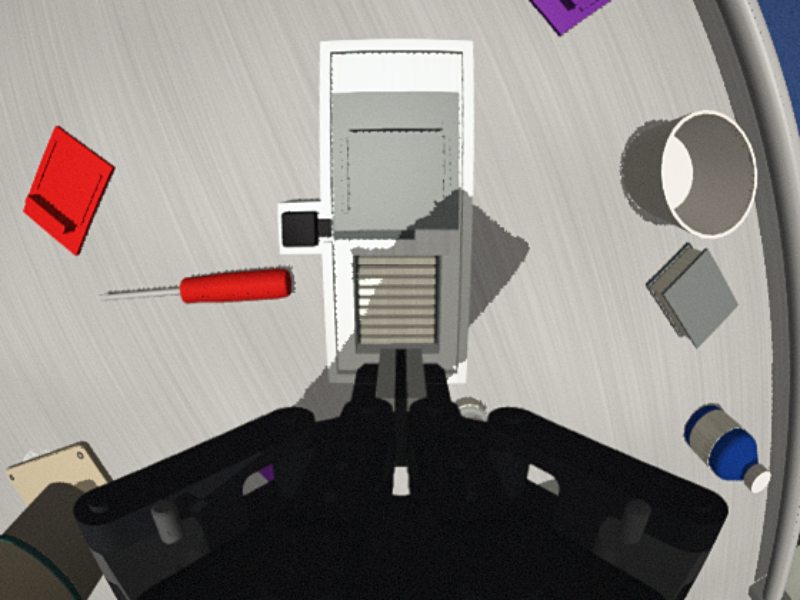

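The cover's front edge is at row 93 and its rear edge at about row 232, which match the predictions for y = +45 mm (94 and 232). The filter in the well is fully exposed, the tab at (300,229) is down, and the neighbours look undisturbed.

```bash
python3 -c "
from cell import *
print(finish_job())"
```

```text
the job is handed in; nothing more can be done
None
```

I pressed the larger housing's snap tab down to its stop, then pushed the released cover along its track with the shut fingers behind the rib. I backed the arm off clear above and handed the job in at about 9.8 s; no verdict is reported.

- **Tab:** it stopped at a tool height of 59.6 mm, against 60 mm expected when fully in, and the force rose to about 22 N there. The later pictures show the latch bar sunk and the pad still down.
- **Cover:** the last wrist picture puts it at about y = +45 mm in the housing's frame. Its edges match the predicted rows, it looks straight in the track, and the well and filter are fully uncovered.
- **Surroundings:** push forces stayed near 1 N. The tub, spray bottle, spare filter, screwdriver and jar look undisturbed. I kept the arm away from the smaller housing, wrench, food tray and film core, but they were not in the last picture, so I did not re-check them.
- **One disagreement:** after the first approach to the tab the tool was about 10 mm past its target, still about 15 mm above the pad. I corrected that before pressing.

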